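# Step the tube carousel back one notch

### The job

The hand-stepped tube carousel has been advanced one notch too far, and the tube that should be under the needle stands one place past it. With your fingertips, push the pawl's lever back until the pawl stays thrown back clear of the saw teeth, push the wheel backward (clockwise from above) one notch by one of its steel finger pegs so that this tube comes under the needle, then push the lever over again so that the pawl drops fully home in its notch. Lift nothing: the tubes stay upright in their holes and the other things on the bench stay where they are.

Things in the scene. Friction and masses are not known exactly. Their poses are not given: they have to be found in the camera images.
- carousel: fixed base of the tube carousel: round, white, 208 mm across; origin at the centre of its underside, on the wheel axis; x axis from the pawl side (front) to the needle arm (back), z up. The arm's post stands at x=+119 mm, 150 mm high; its arm (130 to 138 mm high) reaches in to x=+44 mm
- wheel (a joint): turn of the wheel, rad: 0 to 0.015 at the start, grows counter-clockwise from above (forward); backward is clockwise, negative. One notch is 0.628. Slight friction (0.05 N m) holds it where it is left. With the pawl down it cannot turn back past a stop (-0.02, -0.65, -1.28..); the foot drops fully home with the wheel 0.015 to 0.12 forward of a stop (-0.63 to -0.53); else it lands on a tooth or ramp
- pawl (a joint): angle of the pawl, rad: 0 = foot fully down in a notch (stop), grows as the foot lifts and the lever swings back; balance at 0.6 (friction may hold it between 0.52 and 0.68); beyond that the pawl falls back by its weight to its stop at 1.05 and stays, short of it it falls down again. The foot clears the tooth tops above 0.3
- pawl_pivot (a point): axis of the pawl pivot, 40 mm above the bench, in front of the wheel; the pivot pin lies along the base's x axis. In the base frame at x=-113, y=+50 mm. The pawl reaches from it towards the base's -y, to its foot in the teeth
- pawl_grip (a point): middle of the black cross bar (14 mm thick, 26 mm long along base x) on the pawl's lever, 70 mm from the pivot. Pawl down: 18 mm to base -y of the pivot, 108 mm above the bench. Pushed towards base +y (under 1 N) it passes over the pivot 110 mm high, lifting the foot, and ends thrown back 49 mm to +y of it, 89 mm high
- pawl_foot (a point): underside of the pawl's foot (9 mm along base y, 22 mm along base x), which drops between the saw teeth (12 mm high, on a ring 88 to 104 mm from the axis, tooth tops 40 mm above the bench). It rises with the lever: thrown back, it stands 15 to 35 mm to base -y of the pivot, up to 85 mm above the bench, so a finger that has pushed the bar leaves upward, not back against the foot
- needle_tip (a point): tip of the needle on the arm at the back, 108 mm above the bench, 5 mm above the tube mouths and 44 mm from the wheel axis
- wheel_axis (a point): centre of the wheel at the top of the white deck (72 mm above the bench); deck 166 mm across with ten holes on a 44 mm radius; a steel nut 22 mm thick stands 18 mm above it
- peg3 (a point): top centre of a steel finger peg of the wheel, 10 mm thick, standing 31 mm up from the white deck to 103 mm above the bench, 75 mm from the axis; five pegs, 72 degrees apart, each midway between two holes. Pushing one sideways turns the wheel. At the start this one is 126 degrees counter-clockwise of base x (left front)
- peg7 (a point): another finger peg, top centre, as peg3; at the start it stands on the base's right (-y) side, 270 degrees counter-clockwise of base x. The others stand at 54, 198 and 342 degrees
- tube_0: open glass test tube 13 mm thick, 75 mm tall, loose and upright in a hole of the wheel; origin at its foot, 28 mm above the bench, mouth 103 mm above it; the one that stands one place past the needle (one place counter-clockwise of it from above)
- tube_a: open glass test tube 13 mm thick, 75 mm tall, loose and upright in a hole of the wheel; origin at its foot, 28 mm above the bench, mouth 103 mm above it; another tube, to stay in its hole
- tube_b: open glass test tube 13 mm thick, 75 mm tall, loose and upright in a hole of the wheel; origin at its foot, 28 mm above the bench, mouth 103 mm above it; another tube, to stay in its hole
- tube_c: open glass test tube 13 mm thick, 75 mm tall, loose and upright in a hole of the wheel; origin at its foot, 28 mm above the bench, mouth 103 mm above it; another tube, to stay in its hole
- tube_d: open glass test tube 13 mm thick, 75 mm tall, loose and upright in a hole of the wheel; origin at its foot, 28 mm above the bench, mouth 103 mm above it; another tube, to stay in its hole
- tube_e: open glass test tube 13 mm thick, 75 mm tall, loose and upright in a hole of the wheel; origin at its foot, 28 mm above the bench, mouth 103 mm above it; another tube, to stay in its hole
- bench_timer: bench timer 62x68x21 mm, a bystander; origin at the centre of its underside
- tape: roll of label tape 60 mm across, 19 mm high, a bystander; origin at the centre of its underside
- felt_pen: felt pen 124x13x15 mm lying right of the carousel, a bystander; origin at the middle of its underside
- dropper: dropper bottle 25 mm thick, 99 mm tall, a bystander; origin at the centre of its underside

How it is judged:
By the outcome, as a careful person would: the job done as asked, in the order asked, and still so for the second after the job is handed in, with the robot touching nothing.
It also fails if it takes over 48 s, if anything falls off the work surface, if the arm or the gripper's body presses on something with over 40 N, if the wrist force passes 120 N, or if a joint passes its speed limit or range.

### The arm

A 6-joint arm with a two-finger parallel gripper is mounted at the origin on a cart in front of the work surface, level with it; the furniture and walls round the work are solid. World frame = base frame: x ahead of the robot, y to its left, z up, the work surface at z = 0. Lengths are in m, angles in rad, forces in N, time in s.
With the tool pointing down it reaches from about 0.4 to 0.825 m from the base axis. Payload 7 kg.
Tool frame: the origin (TCP) lies on the front face of the gripper's body, between the roots of the fingers; the fingertips stand 66 mm ahead of it and the grasp point (between the pads) lies 47 mm ahead of it; z points along the fingers, y is the line along which they close (so a half turn about z gives the same grasp; the last joint's range is limited). The gripper opens to 88 mm and grips with 3 to 60 N. Pads are 19 mm wide; open, the fingers measure 130 mm over their backs; the gripper's body (78 mm by 193 mm) begins 47 mm behind the grasp point.
Start: joints at [-1.024, 0.359, 0.012, 0, -1.224, -0.288], TCP at [0.173, -0.653, 0.292] pointing down, gripper open.
Joint ranges: [-3.07, 3.07], [-1.43, 2.12], [-1.02, 1.25], [-3.03, 1.67], [-3.05, -0], [-3.03, 3.03]. Speed limits (rad/s): [2.39, 2.39, 3.01, 3.14, 3.14, 3.14].

### API

Orientations are given as [roll, pitch, yaw] about the fixed x, y, z axes, in that order (R = Rz(yaw) Ry(pitch) Rx(roll)).
In Python, from station import arm gives the robot as it stands. The module is installed in compiled form; this text tells all that it offers.
- The arm moves only by the tool move_arm, never from a script. Its argument "increments" is a list of rows, each an object of numbers: "jaw": the gripper command: -1 is shut, 1 is fully open, values between are in proportion; "dx", "dy", "dz": the shift along the tool's x, y, z in m; "twist": the turn about the tool's z in rad. A call has 1 to 12 rows; each row shifts and turns the commanded pose from where the row before left it, along the tool's axes as they then stand; what a row does not reach is not made up. A row lasts 1/12 s, in which the tool goes at most 41.7 mm and 7.16 degrees, less where a joint would pass 70% of its speed; a pose out of reach is approached as far as the arm can. A call is refused whole if a number of a shift passes 0.0417 or a number of a turn 0.125, either way. A call with a gripper value outside its range is refused whole. The fingers move at their own pace and stop on an object; "force" is the grip in N (left out, the last holds). Time passes only in rows, so rows that do not move let the fingers close. It gives the time, the measured TCP pose, the force, the opening and the grip force at its end, in the units of the state.
- arm.get_state(): the state, without advancing time (a new reading comes with each control period).
- arm.grab_frame(name): name is "side" or "top" or "wrist"; returns the picture (420x560x3 uint8, blue, green, red); there is no depth.
- arm.camera_info(name): a dict with "K" (3x3 intrinsics, pixels), "extrinsics" (4x4, takes a point from camera to world coordinates). Camera axes: x right, y down, z forward; pixel columns grow to the right and rows downward; lengths in m; the calibration is good to about 2 mm. A picture is of the moment at which its call begins: read the wrist's pose just before it. camera_info takes no time and is no camera call; for the wrist camera it gives the pose at the moment of the call.
- arm.job_done(): hands the job in; it is judged then, once.
Trained networks look in the newest picture that a camera, given by its name, has taken for a name from the list of things; names that differ only in an ending like _2 or _b are one class to them, and where a whole thing is asked for, a point or a joint stands for the part that bears it (a point fixed in the world has none). Each returns a list of dicts, best first, with "score" (0 to 1); they miss things now and then, are a little off and sometimes report something else, mostly with a low value. They report only what shows in the picture. A call takes as long as a camera call.
- arm.find_in(camera, name): "position" ([x, y, z] in m, in world coordinates, good to about 4 mm: the middle of the surface that is visible of it).
- arm.silhouettes(camera, name): "pixels" (420x560 bool, what is visible of it).
- arm.pinpoint(camera, name): "position" ([x, y, z] in m, in world coordinates, good to about 4 mm: a listed point, or the origin of a listed thing).
The state is a dict: "t": time; "q": joint angles; "qd": joint speeds; "joint_efforts": joint torques, N m; "eef_pos": TCP position; "ee_rot": TCP orientation; "force": force on the tool from outside, world axes, zero at the start; "moment": the same for the moment, N m; "width": finger opening in m; "gripper_force": force on a finger pad.
Only numpy, scipy, OpenCV 4.12 (cv2) and the standard library are available. Lean on these libraries where they do the work, as an engineer would, in place of code of your own. Each camera call takes 0.05 s, during which the arm holds its last target. There are 200 camera calls.

## Working session

There is one attempt and no reset: what is moved stays moved. The work goes in short steps, Python scripts to look and compute and a tool call to move; the robot and the scene stay as the last step left them, time stands still between calls to the robot, and variables do not carry over. Pictures are saved under pics/ and viewed, at most 10 in all, crops included, and the job is handed in when it is done.

Besides the shell and the picture viewer there is one more tool, called after ">>>" by a JSON object that holds its "name" and its "arguments", one argument or row to a line. move_arm: Moves the arm, as the interface text tells. Its arguments: {"type":"object","properties":{"increments":{"type":"array"},"force":{"type":"number"}},"required":["increments"]}

```bash
mkdir -p pics; cat > m.py <<'E'
from station import arm
import numpy as np, cv2
def pts(cams,names):
    for c in cams:
        for n in names:
            for r in arm.pinpoint(c,n)[:2]: print(c,n,np.round(r['position'],4),round(r['score'],2))
E
python3 - <<'E'
from m import *
s=arm.get_state(); print(s['t'],s['eef_pos'],s['ee_rot'],s['width'])
im=[]
for c in ['top','side']:
    f=arm.grab_frame(c); cv2.imwrite(f'pics/{c}0.png',f)
pts(['top','side'],['carousel','pawl_pivot','pawl_grip','needle_tip','wheel_axis','peg3','peg7','tube_0','dropper','bench_timer','tape','felt_pen'])
print(arm.get_state()['t'])
E
```

```text
0.0 [ 0.1726486  -0.65216568  0.29121651] [ 3.13993782e+00 -1.44545823e-04 -2.88289253e+00] 0.0877552353912728
top carousel [ 0.58    0.0284 -0.0019] 0.57
top carousel [ 0.4071 -0.3123  0.0019] 0.57
top pawl_pivot [0.4858 0.1086 0.0362] 0.87
top pawl_pivot [ 0.4047 -0.3132  0.0028] 0.32
top pawl_grip [0.4757 0.0936 0.1076] 0.58
top pawl_grip [0.4843 0.0647 0.0315] 0.56
top needle_tip [0.6243 0.0123 0.1097] 0.61
top needle_tip [0.575  0.071  0.0298] 0.5
top wheel_axis [0.5767 0.0288 0.0669] 0.59
top wheel_axis [ 0.5573 -0.0425  0.0999] 0.35
top peg3 [ 0.5548 -0.0451  0.1   ] 0.77
top peg3 [0.5581 0.1002 0.1016] 0.65
top peg7 [ 0.5548 -0.0451  0.1   ] 0.77
top peg7 [0.5581 0.1002 0.1016] 0.65
top tube_0 [0.6036 0.0636 0.0312] 0.62
top tube_0 [0.3909 0.2561 0.0011] 0.61
top dropper [ 5.483e-01 -2.618e-01  3.000e-04] 0.66
top bench_timer [0.3918 0.2575 0.0012] 0.96
top tape [ 0.4022 -0.311   0.0025] 0.64
top felt_pen [ 0.4156 -0.2345 -0.0016] 0.48
side carousel [ 0.5833  0.0287 -0.002 ] 0.68
side carousel [ 0.4212 -0.231   0.0012] 0.41
side pawl_pivot [0.4883 0.1108 0.0429] 0.64
side pawl_grip [0.4906 0.1089 0.0421] 0.49
side needle_tip [0.6196 0.0169 0.1094] 0.75
side wheel_axis [0.5807 0.0264 0.0718] 0.98
side peg3 [0.5538 0.1    0.1047] 0.7
side peg3 [ 0.5613 -0.0439  0.1053] 0.58
side peg7 [0.5538 0.1    0.1047] 0.7
side peg7 [ 0.5613 -0.0439  0.1053] 0.58
side tube_0 [0.5802 0.0708 0.0289] 0.52
side tube_0 [0.6095 0.0656 0.0325] 0.49
side dropper [ 0.5479 -0.2617 -0.0011] 0.78
side dropper [0.4921 0.0665 0.0278] 0.46
side bench_timer [ 0.3915  0.2562 -0.0034] 0.58
side tape [0.6174 0.0121 0.027 ] 0.69
side tape [ 0.4058 -0.3122  0.0025] 0.56
side felt_pen [ 0.4176 -0.2276  0.0007] 0.67
1.3
```

View pics/top0.png

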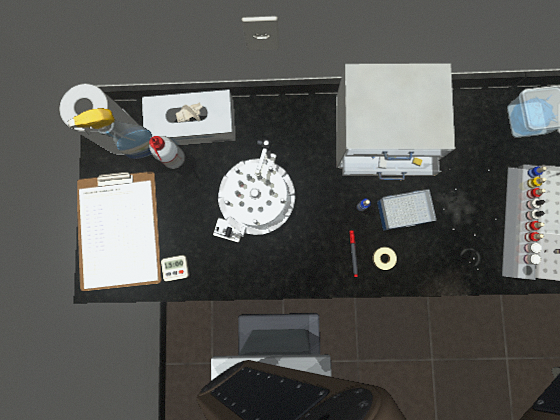

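View pics/side0.png

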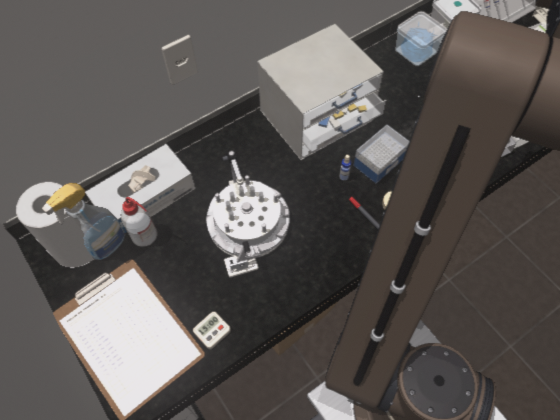

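The top view shows the carousel at about px (257,197), the pawl at the left front (228,230) and the needle arm at the back (265,150). In the side view it is at about (247,215) with the pawl at (240,265). The base yaw comes out at about -0.31, with the axis at (0.579, 0.028).

>>> {"name": "move_arm", "arguments": {
  "increments": [
    {"jaw":-1,"twist":0.114},
    {"jaw":-1,"twist":0.114},
    {"jaw":-1,"twist":0.114},
    {"jaw":-1,"twist":0.114},
    {"jaw":-1,"twist":0.114},
    {"jaw":-1,"dx":-0.02,"dy":0.033},
    {"jaw":-1,"dx":-0.02,"dy":0.033},
    {"jaw":-1,"dx":-0.02,"dy":0.033},
    {"jaw":-1,"dx":-0.02,"dy":0.033},
    {"jaw":-1,"dx":-0.02,"dy":0.033},
    {"jaw":-1,"dx":-0.02,"dy":0.033},
    {"jaw":-1,"dx":-0.02,"dy":0.033}
  ]
}}

```text
$.increments[0]: bad value
```

>>> {"name": "move_arm", "arguments": {
  "increments": [
    {"jaw":-1,"dx":0.006,"dy":0.037},
    {"jaw":-1,"dx":0.006,"dy":0.037},
    {"jaw":-1,"dx":0.006,"dy":0.037},
    {"jaw":-1,"dx":0.006,"dy":0.037},
    {"jaw":-1,"dx":0.006,"dy":0.037},
    {"jaw":-1,"dx":0.006,"dy":0.037},
    {"jaw":-1,"dx":0.006,"dy":0.037},
    {"jaw":-1,"dx":0.006,"dy":0.037},
    {"jaw":-1,"dx":0.006,"dy":0.037},
    {"jaw":-1,"dx":0.006,"dy":0.037},
    {"jaw":-1,"dx":0.006,"dy":0.037},
    {"jaw":-1}
  ]
}}

```text
$.increments[0]: bad value
```

```bash
cat >> m.py <<'E'
def fit(cams=('wrist','top','side')):
    """carousel frame (ax,ay,yaw) from base-fixed points by robust fit"""
    from scipy.optimize import least_squares
    B={'carousel':(0,0),'wheel_axis':(0,0),'pawl_pivot':(-.113,.05),'needle_tip':(.044,0)}
    obs=[]
    for c in cams:
        for n,b in B.items():
            for r in arm.pinpoint(c,n)[:1]:
                obs.append((b,r['position'][:2]))
    b=np.array([o[0] for o in obs]);p=np.array([o[1] for o in obs])
    def f(v):
        c,s=np.cos(v[2]),np.sin(v[2]); return (v[:2]+b@np.array([[c,s],[-s,c]])-p).ravel()
    r=least_squares(f,[.579,.028,-.31],loss='soft_l1',f_scale=.003)
    print('frame',np.round(r.x,4)); print(np.round(f(r.x).reshape(-1,2)*1e3,1).tolist()); return r.x
def base(p,v):
    c,s=np.cos(v[2]),np.sin(v[2]); d=np.array(p)[:2]-v[:2]
    return np.array([c*d[0]+s*d[1],-s*d[0]+c*d[1]])
def tool(v):
    s=arm.get_state(); print('t',round(s['t'],2),'tcp base mm',np.round(base(s['eef_pos'],v)*1e3,1),'tip z',round(s['eef_pos'][2]-.066,4),'yaw',round(s['ee_rot'][2]-v[2]-np.pi,4),'F',np.round(s['force'],2),s['width'])
def pegs(cams,v):
    for c in cams:
        for r in arm.pinpoint(c,'peg3'):
            q=base(r['position'],v); print(c,'peg ang',round(np.degrees(np.arctan2(q[1],q[0]))%360,1),'r',round(np.hypot(*q)*1e3,1),round(r['score'],2))
E
python3 - <<'E'
from m import *
for c in ['wrist','top','side']: f=arm.grab_frame(c); cv2.imwrite(f'pics/{c}1.png',f)
v=fit(); np.save('v.npy',v); tool(v); pegs(['wrist','top','side'],v)
for c in ['wrist','top','side']:
    for r in arm.pinpoint(c,'pawl_grip')[:2]: print(c,base(r['position'],v),r['position'][2],r['score'])
E
```

```text
frame [ 0.5793  0.0289 -0.3113]
[[1.9, 1.4], [-0.6, -3.4], [1.5, 1.8], [-0.6, -0.7], [1.2, 2.7], [0.7, 3.5], [-3.4, -3.3], [-1.3, -2.6]]
t 2.05 tcp base mm [-178.3 -773.2] tip z 0.2262 yaw -5.7131 F [ 0.3   0.05 -0.24] 0.08753388099230025
top peg ang 268.8 r 74.5 0.55
side peg ang 269.7 r 78.8 0.76
side peg ang 126.4 r 73.8 0.7
top [-0.1183315   0.02895071] 0.1055 0.44
side [-0.1146661   0.02865946] 0.1057 0.6
```

View pics/wrist1.png

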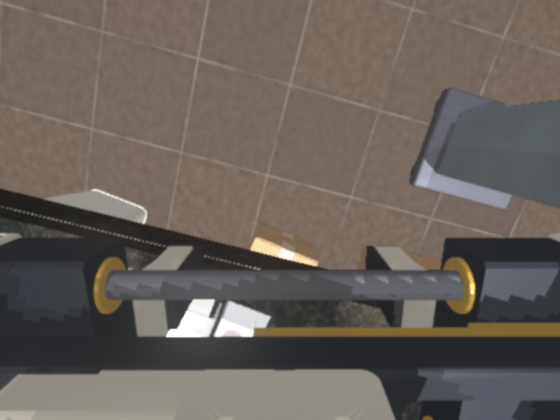

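The wrist view shows only the floor and the gripper, because the moves were refused. I'll resend the rows with every field filled in.

>>> {"name": "move_arm", "arguments": {
  "increments": [
    {"jaw":-1,"dx":0,"dy":0,"dz":0,"twist":0.114},
    {"jaw":-1,"dx":0,"dy":0,"dz":0,"twist":0.114},
    {"jaw":-1,"dx":0,"dy":0,"dz":0,"twist":0.114},
    {"jaw":-1,"dx":0,"dy":0,"dz":0,"twist":0.114},
    {"jaw":-1,"dx":0,"dy":0,"dz":0,"twist":0.114},
    {"jaw":-1,"dx":-0.02,"dy":0.033,"dz":0,"twist":0},
    {"jaw":-1,"dx":-0.02,"dy":0.033,"dz":0,"twist":0},
    {"jaw":-1,"dx":-0.02,"dy":0.033,"dz":0,"twist":0},
    {"jaw":-1,"dx":-0.02,"dy":0.033,"dz":0,"twist":0},
    {"jaw":-1,"dx":-0.02,"dy":0.033,"dz":0,"twist":0},
    {"jaw":-1,"dx":-0.02,"dy":0.033,"dz":0,"twist":0},
    {"jaw":-1,"dx":-0.02,"dy":0.033,"dz":0,"twist":0}
  ]
}}

```text
t: 3.35
eef_pos: [0.3779, -0.4741, 0.2925]
ee_rot: [-3.141, 0.001, 2.83]
force: [0.4, -0.6, 0.8]
width: 0.0131
gripper_force: 0.0
```

>>> {"name": "move_arm", "arguments": {
  "increments": [
    {"jaw":-1,"dx":0.006,"dy":0.04,"dz":0,"twist":0},
    {"jaw":-1,"dx":0.006,"dy":0.04,"dz":0,"twist":0},
    {"jaw":-1,"dx":0.006,"dy":0.04,"dz":0,"twist":0},
    {"jaw":-1,"dx":0.006,"dy":0.04,"dz":0,"twist":0},
    {"jaw":-1,"dx":0.006,"dy":0.04,"dz":0,"twist":0},
    {"jaw":-1,"dx":0.006,"dy":0.04,"dz":0,"twist":0},
    {"jaw":-1,"dx":0.006,"dy":0.04,"dz":0,"twist":0},
    {"jaw":-1,"dx":0.006,"dy":0.04,"dz":0,"twist":0},
    {"jaw":-1,"dx":0.006,"dy":0.04,"dz":0,"twist":0},
    {"jaw":-1,"dx":0.006,"dy":0.04,"dz":0,"twist":0},
    {"jaw":-1,"dx":0.006,"dy":0.04,"dz":0,"twist":0},
    {"jaw":-1,"dx":0.006,"dy":0.04,"dz":0,"twist":0}
  ]
}}

```text
t: 4.35
eef_pos: [0.455, 0.0056, 0.2928]
ee_rot: [3.141, 0.001, 2.831]
force: [1.2, 0.3, -0.1]
width: 0.0006
gripper_force: 0.0
```

```bash
python3 - <<'E'
from m import *
for c in ['wrist','top','side']: f=arm.grab_frame(c); cv2.imwrite(f'pics/{c}2.png',f)
v=fit(); np.save('v.npy',v); tool(v); pegs(['wrist','top','side'],v)
for c in ['wrist','top','side']:
    for r in arm.pinpoint(c,'pawl_grip')[:2]: print(c,base(r['position'],v),r['position'][2],r['score'])
E
```

```text
frame [ 0.5812  0.0273 -0.3173]
[[1.1, 1.4], [-1.0, -2.5], [3.8, 0.5], [-122.8, 116.4], [-1.1, -0.3], [2.9, -0.2], [-0.5, -3.7]]
t 5.1 tcp base mm [-112.3  -62.3] tip z 0.2262 yaw 0.0052 F [ 1.26 -0.24 -0.08] 0.000698588822903151
top peg ang 268.1 r 71.6 0.78
side peg ang 129.5 r 77.5 0.6
side peg ang 65.7 r 1.3 0.29
wrist [-0.11883019  0.02837581] 0.1086 0.91
side [-0.11805314  0.0324201 ] 0.1063 0.57
```

View pics/wrist2.png

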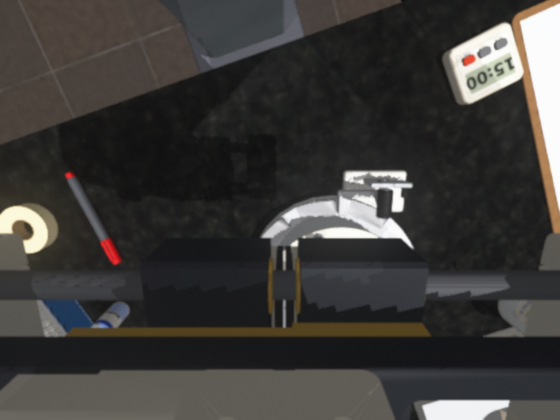

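The wrist view shows the black cross bar at about px (385,200), with the fingers just short of it. The network puts the bar at about base (-117, +30), as expected. I'll descend on its -y side.

>>> {"name": "move_arm", "arguments": {
  "increments": [
    {"jaw":-1,"dx":0.001,"dy":0.01,"dz":0.03,"twist":0},
    {"jaw":-1,"dx":0.001,"dy":0.01,"dz":0.03,"twist":0},
    {"jaw":-1,"dx":0.001,"dy":0.01,"dz":0.03,"twist":0},
    {"jaw":-1,"dx":0.001,"dy":0.01,"dz":0.03,"twist":0},
    {"jaw":-1,"dx":0,"dy":0,"dz":0.01,"twist":0},
    {"jaw":-1,"dx":0,"dy":0,"dz":0,"twist":0}
  ]
}}

```text
t: 5.9
eef_pos: [0.4621, 0.0426, 0.1594]
ee_rot: [-3.138, -0.004, 2.831]
force: [-0.4, -0.5, 0.4]
width: 0.0004
gripper_force: 0.0
```

```bash
python3 - <<'E'
from m import *
v=np.array([.580,.028,-.314]); np.save('v.npy',v)
a=arm.grab_frame('wrist'); b=arm.grab_frame('side'); tool(v)
b=cv2.resize(b[140:320,160:340],(420,420)); cv2.imwrite('pics/c3.png',cv2.resize(np.hstack([a[:,150:530],b]),(800,420)))
E
```

```text
t 6.0 tcp base mm [-115.1  -21.7] tip z 0.0963 yaw 0.0034 F [0.86 0.59 0.07] 0.0004761813092573379
```

View pics/c3.png

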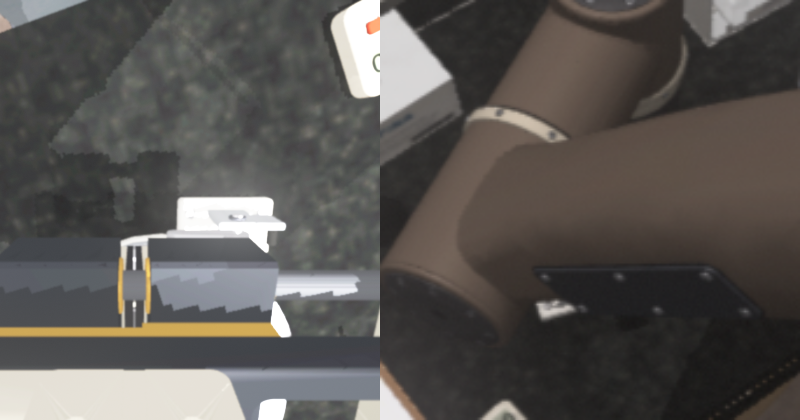

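The wrist half shows the pawl's bracket at px (225,215) with the fingers hiding the bar, and the side camera is blocked by the arm. I'll push the lever in gentle steps.

>>> {"name": "move_arm", "arguments": {
  "increments": [
    {"jaw":-1,"dx":0,"dy":0.01,"dz":0,"twist":0},
    {"jaw":-1,"dx":0,"dy":0.01,"dz":0,"twist":0},
    {"jaw":-1,"dx":0,"dy":0.008,"dz":0,"twist":0},
    {"jaw":-1,"dx":0,"dy":0.008,"dz":0,"twist":0},
    {"jaw":-1,"dx":0,"dy":0.008,"dz":0,"twist":0},
    {"jaw":-1,"dx":0,"dy":0.008,"dz":0,"twist":0},
    {"jaw":-1,"dx":0,"dy":0.008,"dz":0,"twist":0},
    {"jaw":-1,"dx":0,"dy":0.006,"dz":0,"twist":0},
    {"jaw":-1,"dx":0,"dy":0.006,"dz":0,"twist":0},
    {"jaw":-1,"dx":0,"dy":0.006,"dz":0,"twist":0},
    {"jaw":-1,"dx":0,"dy":0,"dz":0,"twist":0}
  ]
}}

```text
t: 6.92
eef_pos: [0.488, 0.118, 0.1621]
ee_rot: [3.141, 0.0, 2.831]
force: [0.5, -0.4, -0.4]
width: 0.0008
gripper_force: 0.0
```

```bash
python3 - <<'E'
from m import *
v=np.load('v.npy')
tool(v); i=arm.camera_info('wrist'); K=np.array(i['K']);E=np.array(i['extrinsics']); s=arm.get_state()
a=arm.grab_frame('wrist')
from scipy.spatial.transform import Rotation as R
T=R.from_euler('xyz',s['ee_rot']).as_matrix()
for p in [(9.5,-21,66),(9.5,21,66),(9.5,-21,20),(9.5,21,20)]:
    w=np.array(s['eef_pos'])+T@(np.array(p)/1e3); q=np.linalg.inv(E)@np.r_[w,1]; u=K@q[:3]; print(p,np.round(u[:2]/u[2]))
for n in ['pawl_grip','pawl_foot']:
    for r in arm.pinpoint('wrist',n)[:2]: print(n,base(r['position'],v)*1e3,r['position'][2],r['score'])
cv2.imwrite('pics/c4.png',a)
E
```

```text
t 6.92 tcp base mm [-115.3   57.2] tip z 0.0961 yaw 0.0034 F [ 0.51 -0.39 -0.4 ] 0.0007837320216441943
(9.5, -21, 66) [243. 246.]
(9.5, 21, 66) [321. 246.]
(9.5, -21, 20) [229. 287.]
(9.5, 21, 20) [335. 287.]
```

View pics/c4.png

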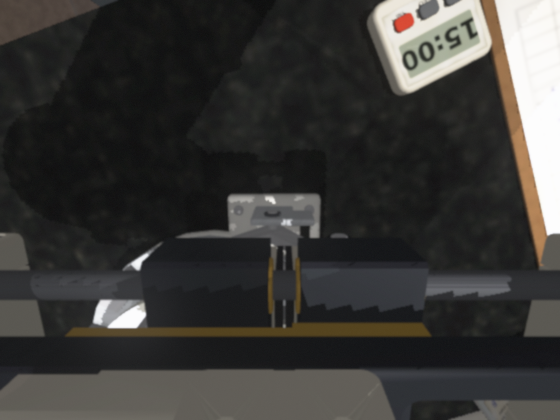

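The wrist view shows a black bar end just right of the fingertip centre at px (305,232), about base y +69, so the tips are narrower than I assumed. The lever is just short of balance, so I'll push on.

>>> {"name": "move_arm", "arguments": {
  "increments": [
    {"jaw":-1,"dx":0,"dy":0.006,"dz":0,"twist":0},
    {"jaw":-1,"dx":0,"dy":0.006,"dz":0,"twist":0},
    {"jaw":-1,"dx":0,"dy":0.006,"dz":0,"twist":0},
    {"jaw":-1,"dx":0,"dy":0.006,"dz":0,"twist":0},
    {"jaw":-1,"dx":0,"dy":0,"dz":0,"twist":0},
    {"jaw":-1,"dx":0,"dy":0,"dz":-0.02,"twist":0},
    {"jaw":-1,"dx":0,"dy":0,"dz":-0.03,"twist":0},
    {"jaw":-1,"dx":0,"dy":-0.02,"dz":-0.03,"twist":0},
    {"jaw":-1,"dx":0,"dy":-0.038,"dz":0,"twist":0},
    {"jaw":-1,"dx":0,"dy":-0.038,"dz":0,"twist":0},
    {"jaw":-1,"dx":0,"dy":-0.038,"dz":0,"twist":0},
    {"jaw":-1,"dx":0,"dy":0,"dz":0,"twist":0}
  ]
}}

```text
t: 8.07
eef_pos: [0.4509, 0.0084, 0.2422]
ee_rot: [-3.141, -0.001, 2.828]
force: [-0.8, 0.2, -0.4]
width: 0.0005
gripper_force: 0.0
```

```bash
python3 - <<'E'
from m import *
v=np.load('v.npy')
tool(v)
a=arm.grab_frame('wrist')
for c in ['wrist','top','side']:
  for n in ['pawl_grip','pawl_foot']:
    for r in arm.pinpoint(c,n)[:2]: print(c,n,base(r['position'],v)*1e3,r['position'][2],r['score'])
pegs(['wrist','top','side'],v)
cv2.imwrite('pics/c5.png',a)
E
```

```text
t 8.07 tcp base mm [-116.7  -58.5] tip z 0.1762 yaw 0.0004 F [-0.77  0.16 -0.42] 0.0004690174867467658
wrist pawl_grip [-117.83922296   96.73322869] 0.0889 0.67
wrist pawl_foot [-99.5372027  22.2439942] 0.0725 0.56
top pawl_foot [ 36.28864727 -22.38624754] 0.0272 0.63
wrist peg ang 126.2 r 78.2 0.57
top peg ang 269.0 r 71.9 0.78
```

View pics/c5.png

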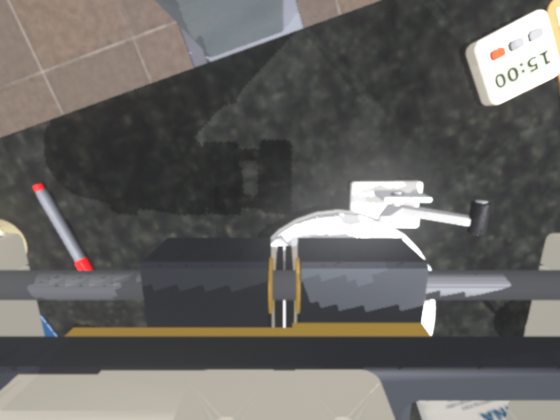

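The pawl is thrown back: the bar is at px (478,215), base (-118, +97), z 0.089. Next I'll go down behind peg 198 and push it short of the target.

>>> {"name": "move_arm", "arguments": {
  "increments": [
    {"jaw":-1,"dx":-0.022,"dy":0,"dz":0.02,"twist":0},
    {"jaw":-1,"dx":-0.022,"dy":0,"dz":0.03,"twist":0},
    {"jaw":-1,"dx":0,"dy":0,"dz":0.03,"twist":0},
    {"jaw":-1,"dx":0,"dy":0,"dz":0.011,"twist":0},
    {"jaw":-1,"dx":0,"dy":0.012,"dz":0,"twist":0},
    {"jaw":-1,"dx":0,"dy":0.008,"dz":0,"twist":0},
    {"jaw":-1,"dx":0,"dy":0.006,"dz":0,"twist":0},
    {"jaw":-1,"dx":0,"dy":0.006,"dz":0,"twist":0},
    {"jaw":-1,"dx":0,"dy":0.006,"dz":0,"twist":0},
    {"jaw":-1,"dx":0,"dy":0.006,"dz":0,"twist":0},
    {"jaw":-1,"dx":0,"dy":0.006,"dz":0,"twist":0}
  ]
}}

```text
t: 9.48
eef_pos: [0.5116, 0.0474, 0.1519]
ee_rot: [3.14, 0.001, 2.831]
force: [-0.3, -0.7, 0.4]
width: 0.0004
gripper_force: 0.5
```

>>> {"name": "move_arm", "arguments": {
  "increments": [
    {"jaw":-1,"dx":0,"dy":0.004,"dz":0,"twist":0},
    {"jaw":-1,"dx":0,"dy":0.003,"dz":0,"twist":0},
    {"jaw":-1,"dx":0,"dy":0.003,"dz":0,"twist":0},
    {"jaw":-1,"dx":0,"dy":0,"dz":0,"twist":0}
  ]
}}

```text
t: 9.82
eef_pos: [0.5143, 0.0565, 0.1512]
ee_rot: [3.141, 0.0, 2.831]
force: [-0.5, -0.4, -0.4]
width: 0.0003
gripper_force: 0.0
```

```bash
python3 - <<'E'
from m import *
v=np.load('v.npy')
tool(v)
for c in ['wrist','top']: a=arm.grab_frame(c); cv2.imwrite(f'pics/{c}6.png',a)
pegs(['wrist','top','side'],v)
E
```

```text
t 9.82 tcp base mm [-71.3   6.8] tip z 0.0852 yaw 0.003 F [-0.49 -0.42 -0.35] 0.0002731702572282506
wrist peg ang 227.5 r 81.5 0.69
top peg ang 85.9 r 76.2 0.94
top peg ang 228.3 r 75.4 0.58
```

The pegs now read about 86° and 228° against targets of 93° and 237°, so the wheel went roughly 7° too far. I'll back off and go round to the +y side, where the arm also stops blocking the top camera, to measure.

>>> {"name": "move_arm", "arguments": {
  "increments": [
    {"jaw":-1,"dx":0,"dy":-0.012,"dz":0,"twist":0},
    {"jaw":-1,"dx":0,"dy":0,"dz":-0.04,"twist":0},
    {"jaw":-1,"dx":0,"dy":0,"dz":-0.04,"twist":0},
    {"jaw":-1,"dx":0,"dy":0.04,"dz":0,"twist":0},
    {"jaw":-1,"dx":0,"dy":0.04,"dz":0,"twist":0},
    {"jaw":-1,"dx":0,"dy":0.04,"dz":0,"twist":0},
    {"jaw":-1,"dx":0,"dy":0.04,"dz":0,"twist":0},
    {"jaw":-1,"dx":0,"dy":0.04,"dz":0,"twist":0},
    {"jaw":-1,"dx":0,"dy":0,"dz":0,"twist":0}
  ]
}}

```text
t: 10.82
eef_pos: [0.5735, 0.2399, 0.2305]
ee_rot: [3.141, 0.001, 2.833]
force: [1.5, -0.3, 0.4]
width: 0.0005
gripper_force: 0.0
```

```bash
cat >> m.py <<'E'
def wheel(v,cams=('top','side','wrist'),n=1):
    out=[]
    for c in cams:
        for nm in ['peg3','tube_0']:
            for r in arm.pinpoint(c,nm):
                q=base(r['position'],v); a=np.degrees(np.arctan2(q[1],q[0])); R=np.hypot(*q)
                if nm=='peg3' and .066<R<.084: k=(a-126+36)%72-36; k=k-72 if k>15 else k; out.append(k)
                elif nm=='tube_0' and .036<R<.052: k=(a-36+18)%36-36-18; k=(a%36)-36; 
                else: continue
                print(c,nm,round(a%360,1),round(R*1e3,1),'turn',round(k,1),round(r['score'],2))
    print('peg mean turn rad',np.radians(np.mean(out)) if out else None)
E
python3 - <<'E'
from m import *
v0=np.load('v.npy'); tool(v0)
for c in ['top','side']: cv2.imwrite(f'pics/{c}7.png',arm.grab_frame(c))
v=fit(('top','side')); wheel(v0)
a=cv2.imread('pics/top7.png')[140:255,195:315]; b=cv2.imread('pics/side7.png')[140:290,170:320]
cv2.imwrite('pics/c7.png',np.hstack([cv2.resize(a,(400,400),interpolation=3),cv2.resize(b,(400,400),interpolation=3)]))
E
```

```text
t 10.82 tcp base mm [-71.6 199.5] tip z 0.1645 yaw 0.0059 F [ 1.46 -0.31  0.38] 0.0005285907791678025
frame [ 0.5794  0.0296 -0.3021]
[[0.2, -0.0], [1.1, -0.3], [-0.3, 0.2], [-3.0, 3.6], [1.1, -3.1]]
top peg3 225.2 72.9 turn -44.8 0.96
top peg3 85.2 74.9 turn -40.8 0.69
top tube_0 75.8 43.9 turn -32.2 0.6
top tube_0 288.5 43.4 turn -35.5 0.59
top tube_0 320.8 49.4 turn -3.2 0.56
top tube_0 245.5 46.2 turn -6.5 0.54
top tube_0 33.2 41.0 turn -2.8 0.51
top tube_0 1.7 42.0 turn -34.3 0.48
wrist peg3 227.5 81.5 turn -42.5 0.69
peg mean turn rad -0.7454893660570526
```

View pics/c7.png

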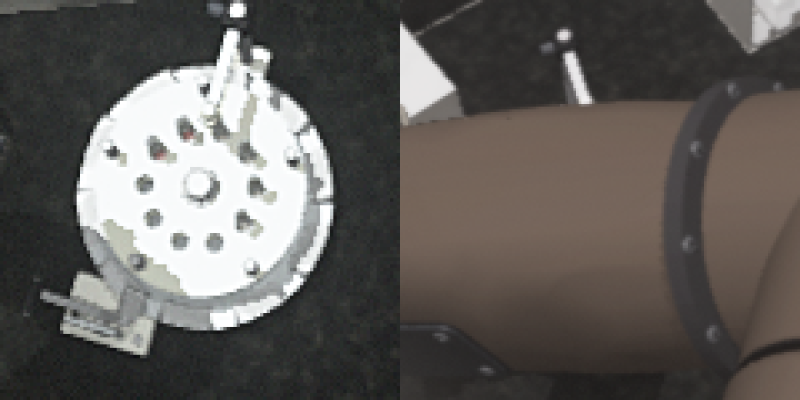

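The top crop (left half) shows the whole wheel. The pegs are at crop px (112,147), (138,261), (252,268), (293,155) and (209,90), the nut is at (200,184), and the pawl is thrown back at lower left. The side view is blocked by the arm. I'll work out the turn from these pixels and by registering this frame against the first top picture.

```bash
cat >> m.py <<'E'
I=arm.camera_info('top'); KT=np.array(I['K']); ET=np.array(I['extrinsics'])
def back(uv,z):
    d=ET[:3,:3]@np.linalg.solve(KT,np.r_[uv,1]); o=ET[:3,3]; return (o+d*(z-o[2])/d[2])[:2]
def proj(P):
    q=(P-ET[:3,3])@ET[:3,:3]; u=q@KT.T; return u[:,:2]/u[:,2:]
def polar(im,v,z,r=(.035,.080),N=1440):
    A,Rr=np.meshgrid(np.arange(N)*2*np.pi/N,np.linspace(*r,30),indexing='ij')
    P=np.stack([v[0]+Rr*np.cos(A+v[2]),v[1]+Rr*np.sin(A+v[2]),0*A+z],-1).reshape(-1,3)
    m=proj(P).astype(np.float32).reshape(N,30,2)
    return cv2.cvtColor(cv2.remap(im,m[...,0],m[...,1],cv2.INTER_CUBIC),cv2.COLOR_BGR2GRAY).astype(float)
def pix(im,v):
    """wheel angle from pegs (five-fold dark-ish blobs): score of 10 hole + 5 peg layout vs angle"""
    h=polar(im,v,.072,(.040,.048)).mean(1); p=polar(im,v,.103,(.072,.078)).mean(1)
    return h,p
E
python3 - <<'E'
from m import *
px=np.array([[112,147],[138,261],[252,268],[293,155],[209,90]])/[400/120,400/115]+[195,140]
for v in ([.5794,.0290,-.311],):
    W=np.array([back(p,.103) for p in px]); c=W.mean(0); print('centre',c)
    a=np.array([np.degrees(np.arctan2(*(w-c)[::-1])-v[2])for w in W]); print(np.round(a%360,1),np.round(np.linalg.norm(W-c,axis=1)*1e3,1),'turn',np.round((a-126+36)%72-36,1))
    print('nut',back(np.array([200,184])/[400/120,400/115]+[195,140],.09))
i0=cv2.imread('pics/top0.png'); i7=cv2.imread('pics/top7.png')
for z,r in [(.072,(.035,.080)),(.103,(.035,.080)),(.09,(.035,.05)),(.095,(.068,.081))]:
    v=np.r_[c,-.311]; A=polar(i0,v,z,r);B=polar(i7,v,z,r); A-=A.mean(0);B-=B.mean(0)
    s=[(np.roll(A,-k,0)*B).sum()/np.sqrt((A**2).sum()*(B**2).sum()) for k in range(80,240)]
    k=np.argmax(s); print(z,'turn deg',-(k+80)/4,round(max(s),3))
print(arm.get_state()['t'])
E
```

```text
centre [0.57597215 0.02295434]
[ 84.5 156.7 228.9 303.1  11.8] [74.  73.9 73.6 73.6 70.5] turn [30.5 30.7 30.9 33.1 29.8]
nut [0.57804873 0.0245857 ]
0.072 turn deg -39.0 0.444
0.103 turn deg -40.5 0.662
0.09 turn deg -40.5 0.698
0.095 turn deg -40.75 0.613
11.6167
```

Both methods agree on a turn of about -40.5°. The target is about -33.5°, so I need to go 7° forward. I'll push the same peg back from the +y side in small steps.

>>> {"name": "move_arm", "arguments": {
  "increments": [
    {"jaw":-1,"dx":0,"dy":-0.04,"dz":0,"twist":0},
    {"jaw":-1,"dx":0,"dy":-0.04,"dz":0,"twist":0},
    {"jaw":-1,"dx":0,"dy":-0.04,"dz":0.02,"twist":0},
    {"jaw":-1,"dx":0,"dy":-0.005,"dz":0.03,"twist":0},
    {"jaw":-1,"dx":0,"dy":0,"dz":0.03,"twist":0},
    {"jaw":-1,"dx":0,"dy":-0.006,"dz":0,"twist":0},
    {"jaw":-1,"dx":0,"dy":-0.006,"dz":0,"twist":0},
    {"jaw":-1,"dx":0,"dy":-0.006,"dz":0,"twist":0},
    {"jaw":-1,"dx":0,"dy":-0.006,"dz":0,"twist":0},
    {"jaw":-1,"dx":0,"dy":-0.005,"dz":0,"twist":0},
    {"jaw":-1,"dx":0,"dy":0,"dz":0,"twist":0}
  ]
}}

```text
t: 12.53
eef_pos: [0.5254, 0.0905, 0.1538]
ee_rot: [3.14, 0.001, 2.83]
force: [0.7, -0.6, 0.3]
width: 0.0003
gripper_force: 0.0
```

```bash
cat >> m.py <<'E'
def reg(name):
    i0=cv2.imread('pics/top0.png'); i1=arm.grab_frame('top'); cv2.imwrite(name,i1)
    v=np.array([.576,.023,-.311])
    for z,r in [(.103,(.035,.080)),(.09,(.035,.05)),(.095,(.068,.081))]:
        A=polar(i0,v,z,r);B=polar(i1,v,z,r); A-=A.mean(0);B-=B.mean(0)
        s=[(np.roll(A,-k,0)*B).sum()/np.sqrt((A**2).sum()*(B**2).sum()) for k in range(80,240)]
        k=np.argmax(s); print(z,'turn deg',-(k+80)/4,round(max(s),3))
E
python3 - <<'E'
from m import *
v=np.load('v.npy'); tool(v); reg('pics/top8.png'); wheel(v,('top','wrist'))
E
```

```text
t 12.53 tcp base mm [-71.2  42.6] tip z 0.0878 yaw 0.0026 F [ 0.67 -0.58  0.34] 0.000276715436573638
0.103 turn deg -33.25 0.087
0.09 turn deg -32.0 0.189
0.095 turn deg -33.75 0.179
top peg3 235.1 73.4 turn -34.9 0.82
top peg3 91.1 76.2 turn -34.9 0.66
top tube_0 8.6 45.2 turn -27.4 0.49
top tube_0 40.7 42.2 turn -31.3 0.49
top tube_0 80.2 42.6 turn -27.8 0.49
top tube_0 297.6 43.7 turn -26.4 0.49
top tube_0 330.9 46.1 turn -29.1 0.42
top tube_0 249.7 43.9 turn -2.3 0.42
wrist peg3 227.5 81.5 turn -42.5 0.69
peg mean turn rad -0.6535503845913404
```

The wheel is now at about -33°. I'll retreat and check with a clear view.

>>> {"name": "move_arm", "arguments": {
  "increments": [
    {"jaw":-1,"dx":0,"dy":0.02,"dz":0,"twist":0},
    {"jaw":-1,"dx":0,"dy":0,"dz":-0.04,"twist":0},
    {"jaw":-1,"dx":0,"dy":0,"dz":-0.037,"twist":0},
    {"jaw":-1,"dx":0,"dy":0.04,"dz":0,"twist":0},
    {"jaw":-1,"dx":0,"dy":0.04,"dz":0,"twist":0},
    {"jaw":-1,"dx":0,"dy":0.04,"dz":0,"twist":0},
    {"jaw":-1,"dx":0,"dy":0.017,"dz":0,"twist":0},
    {"jaw":-1,"dx":0,"dy":0,"dz":0,"twist":0}
  ]
}}

```text
t: 13.45
eef_pos: [0.5744, 0.2441, 0.2288]
ee_rot: [-3.142, 0.0, 2.833]
force: [-0.2, -0.4, -0.2]
width: 0.0005
gripper_force: 0.0
```

```bash
python3 - <<'E'
from m import *
v=np.load('v.npy'); tool(v); reg('pics/top9.png'); wheel(v,('top',))
# registration against top7 too (same lighting)
i7=cv2.imread('pics/top7.png'); i9=cv2.imread('pics/top9.png'); w=np.array([.576,.023,-.311])
for z,r in [(.103,(.035,.08)),(.09,(.035,.05)),(.095,(.068,.081))]:
    A=polar(i7,w,z,r);B=polar(i9,w,z,r);A-=A.mean(0);B-=B.mean(0)
    s=[(np.roll(A,k,0)*B).sum()/np.sqrt((A**2).sum()*(B**2).sum()) for k in range(-20,80)]; print('vs7',(np.argmax(s)-20)/4,max(s))
a=i9[140:255,195:315]; cv2.imwrite('pics/c9.png',cv2.resize(a,(600,575),interpolation=3))
E
```

```text
t 13.45 tcp base mm [-72.1 203.8] tip z 0.1628 yaw 0.0057 F [-0.21 -0.4  -0.21] 0.0004657834388714934
0.103 turn deg -33.75 0.717
0.09 turn deg -33.5 0.752
0.095 turn deg -34.0 0.678
top peg3 236.5 73.7 turn -33.5 0.76
top peg3 92.3 77.9 turn -33.7 0.63
top tube_0 329.2 47.2 turn -30.8 0.56
top tube_0 78.5 41.0 turn -29.5 0.53
top tube_0 249.1 46.4 turn -2.9 0.53
top tube_0 8.3 44.7 turn -27.7 0.48
top tube_0 293.5 41.7 turn -30.5 0.45
top tube_0 42.2 42.1 turn -29.8 0.42
peg mean turn rad -0.5856455065029014
vs7 6.75 0.876535140199813
vs7 6.75 0.9459691164782029
vs7 6.75 0.8474864819353649
```

View pics/c9.png

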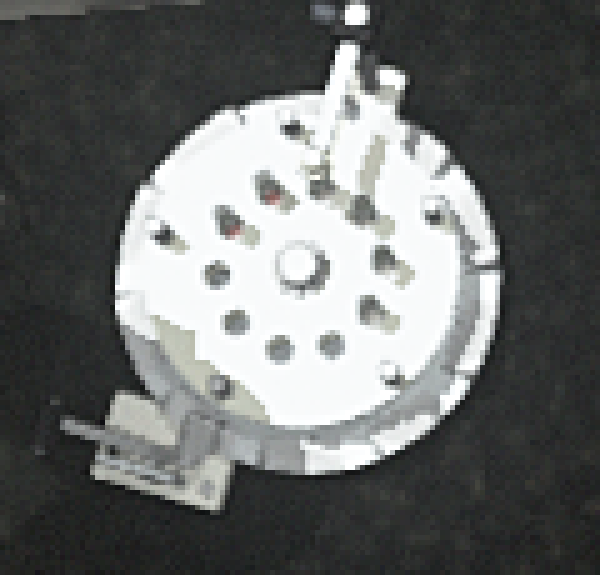

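The crop shows a tube under the needle tip at px (320,185). The turn is about -0.588 rad, inside the window, so it is time to push the lever back over from the +y side.

>>> {"name": "move_arm", "arguments": {
  "increments": [
    {"jaw":-1,"dx":0.022,"dy":-0.03,"dz":0,"twist":0},
    {"jaw":-1,"dx":0.021,"dy":-0.03,"dz":0.01,"twist":0},
    {"jaw":-1,"dx":0,"dy":0,"dz":0.035,"twist":0},
    {"jaw":-1,"dx":0,"dy":0,"dz":0.031,"twist":0},
    {"jaw":-1,"dx":0,"dy":-0.008,"dz":0,"twist":0},
    {"jaw":-1,"dx":0,"dy":-0.008,"dz":0,"twist":0},
    {"jaw":-1,"dx":0,"dy":-0.008,"dz":0,"twist":0},
    {"jaw":-1,"dx":0,"dy":-0.006,"dz":-0.002,"twist":0},
    {"jaw":-1,"dx":0,"dy":-0.006,"dz":-0.002,"twist":0},
    {"jaw":-1,"dx":0,"dy":-0.006,"dz":-0.002,"twist":0},
    {"jaw":-1,"dx":0,"dy":-0.006,"dz":-0.002,"twist":0}
  ]
}}

```text
t: 14.52
eef_pos: [0.4994, 0.1499, 0.1628]
ee_rot: [3.141, 0.001, 2.83]
force: [-0.1, 0.2, -0.9]
width: 0.0006
gripper_force: 0.0
```

>>> {"name": "move_arm", "arguments": {
  "increments": [
    {"jaw":-1,"dx":0,"dy":-0.006,"dz":-0.002,"twist":0},
    {"jaw":-1,"dx":0,"dy":-0.006,"dz":0,"twist":0},
    {"jaw":-1,"dx":0,"dy":-0.006,"dz":0,"twist":0},
    {"jaw":-1,"dx":0,"dy":0,"dz":0,"twist":0},
    {"jaw":-1,"dx":0,"dy":0,"dz":0,"twist":0}
  ]
}}

```text
t: 14.93
eef_pos: [0.4938, 0.1332, 0.1634]
ee_rot: [-3.141, -0.0, 2.83]
force: [1.3, -0.0, -0.5]
width: 0.0007
gripper_force: 0.0
```

```bash
python3 - <<'E'
from m import *
v=np.load('v.npy'); tool(v)
cv2.imwrite('pics/w10.png',arm.grab_frame('wrist'))
for n in ['pawl_grip','pawl_foot']:
    for r in arm.pinpoint('wrist',n)[:2]: print(n,base(r['position'],v)*1e3,r['position'][2],r['score'])
E
```

```text
t 14.93 tcp base mm [-114.5   73.4] tip z 0.0974 yaw 0.0023 F [ 1.26 -0.04 -0.48] 0.0006721342143853392
pawl_foot [-100.69616113    7.3582018 ] 0.0297 0.81
```

The foot now reads low (z about 0.03). I'll leave upward and check.

>>> {"name": "move_arm", "arguments": {
  "increments": [
    {"jaw":-1,"dx":0,"dy":0.01,"dz":0,"twist":0},
    {"jaw":-1,"dx":0,"dy":0.01,"dz":-0.03,"twist":0},
    {"jaw":-1,"dx":0,"dy":0.02,"dz":-0.035,"twist":0},
    {"jaw":-1,"dx":0,"dy":0.04,"dz":0,"twist":0},
    {"jaw":-1,"dx":0,"dy":0.04,"dz":0,"twist":0},
    {"jaw":-1,"dx":0,"dy":0.02,"dz":0,"twist":0},
    {"jaw":-1,"dx":0,"dy":0,"dz":0,"twist":0}
  ]
}}

```text
t: 15.67
eef_pos: [0.5381, 0.2715, 0.228]
ee_rot: [3.141, 0.001, 2.833]
force: [0.7, 0.2, 0.1]
width: 0.0006
gripper_force: 0.0
```

```bash
python3 - <<'E'
from m import *
v=np.load('v.npy'); tool(v); reg('pics/top11.png'); wheel(v,('top',))
cv2.imwrite('pics/w11.png',arm.grab_frame('wrist')); cv2.imwrite('pics/s11.png',arm.grab_frame('side'))
for c in ['wrist','top','side']:
  for n in ['pawl_grip','pawl_foot','pawl_pivot']:
    for r in arm.pinpoint(c,n)[:2]: print(c,n,np.round(base(r['position'],v)*1e3,1),round(r['position'][2],4),round(r['score'],2))
a=cv2.imread('pics/top11.png')[140:255,195:315]
cv2.imwrite('pics/c11.png',np.hstack([cv2.resize(a,(350,350),interpolation=3),cv2.resize(cv2.imread('pics/w11.png'),(450,350))]))
E
```

```text
t 15.67 tcp base mm [-115.1  218.6] tip z 0.162 yaw 0.0056 F [0.73 0.23 0.06] 0.0005667374833877514
0.103 turn deg -33.75 0.748
0.09 turn deg -33.5 0.752
0.095 turn deg -34.0 0.776
top peg3 91.4 78.2 turn -34.6 0.76
top peg3 235.9 73.8 turn -34.1 0.74
top tube_0 7.6 44.7 turn -28.4 0.6
top tube_0 81.0 41.2 turn -27.0 0.53
top tube_0 327.0 46.9 turn -33.0 0.53
top tube_0 41.2 43.4 turn -30.8 0.44
top tube_0 293.0 41.2 turn -31.0 0.44
top tube_0 251.3 45.2 turn -0.7 0.35
peg mean turn rad -0.5993617236750042
wrist pawl_grip [-118.   30.] 0.1079 0.91
wrist pawl_foot [-97.7   7.6] 0.0295 0.59
wrist pawl_pivot [-115.3   47.6] 0.038 0.95
top pawl_grip [-120.5   32.6] 0.1039 0.72
top pawl_foot [-102.9    7.1] 0.0344 0.44
top pawl_pivot [-117.1   47.1] 0.0356 0.68
side pawl_foot [-0.5 -5.4] 0.0697 0.6
```

View pics/c11.png

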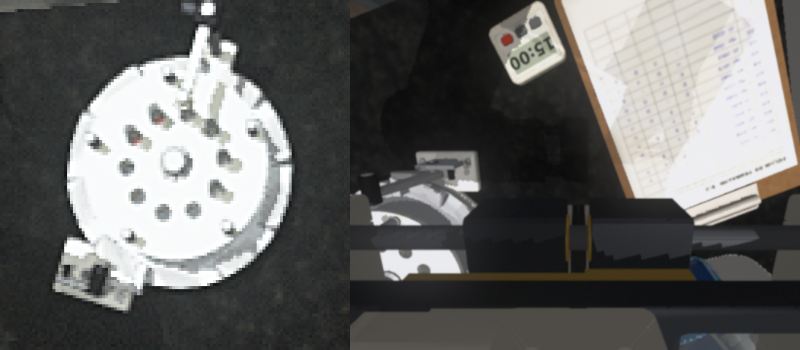

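The final view shows the lever bar down at px (98,275), with a tube under the needle. The bar reads -17.6 mm from the pivot at z 0.108, which matches fully home, and the wheel is still at about -33.7°.

```bash
python3 -c "
from station import arm
print(arm.job_done())"
```

```text
the job is handed in; nothing more can be done
None
```

The job is handed in (result not reported): the pawl was thrown back, the wheel went back one notch (about -0.59 rad, after overshooting to about -0.71 and being pushed forward again with the pawl up), tube_0 is under the needle, and the pawl's lever reads fully home.

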